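Roll a tin can onto the flattening plate

TASK

Roll the tin can that lies on its side on the black rubber mat over to the thin steel plate by pushing on the top of the can with the fingertips, in as many strokes as you need, so that it comes to rest lying along the middle of the plate, midway between the plate's two long edges, ready to be flattened. Only touch the can on its top: never grip it, lift it or shove it from low down, and leave the bottle, jug, flattened can and lid where they are. Finish with the hand clear of the can.

Things in the scene. Friction and masses are not known exactly. Their poses are not given: they have to be found in the camera images.
- can_center (a point): Centre of the rigid empty steel can lying on its side: 74 mm in diameter, 110 mm long, about 80 g. It is on the axis, half-way along, 40 mm above the bench; the can's top is at 77 mm. Own x is the can's axis (level, within 4 degrees of the plate's x); y, z turn as it rolls. Starts on either side of the plate, 90 to 170 mm from its centre. A tip moving on its top without slip moves it half as far.
- plate: Thin bare steel sheet lying fixed on the mat, 180 mm (its own x, the long edges) by 110 mm (its own y) and 0.6 mm thick, no step to roll over; the origin is the middle of its underside, on the mat, 3 mm above the bench. The can must end with its axis over the plate's long middle line (own y = 0), parallel to the long edges.
- mat: Fixed black rubber mat 440 mm (x) by 510 mm (y), 3 mm thick, under plate and can; origin at the middle of its underside on the bench (z = 0). The can rolls on it without slipping and with a little rolling resistance: it stays where it is left, and slows at about 0.3 m/s2 when it coasts.
- bottle: Bystander: standing blue glass bottle, 68 mm in diameter, 210 mm high; origin at the centre of its underside. Leave it.
- jug: Bystander: standing white plastic milk jug with grey screw cap, 85 mm square, 196 mm high, handle 70 mm out along its own x; origin at the centre of its underside. Leave it.
- flat_can: Bystander: tin can already flattened, 105 x 112 mm, 13 mm thick, lying flat; origin at the centre of its underside. Leave it.
- lid: Bystander: round steel lid 100 mm in diameter, 12 mm high, lying flat; origin at the centre of its underside. Leave it.
Mind the look-alikes: they are no part of the job. Of the things like the part that bears can_center, leave any that is turquoise or yellow; of the rest the smaller one is meant.

How it is judged:
By the outcome, as a careful person would: the job done as asked, in the order asked, and still so for the second after the job is handed in, with the robot touching nothing.
It also fails if it takes over 61 s, if anything falls off the work surface, if the arm or the gripper's body presses on something with over 40 N, if the wrist force passes 120 N, or if a joint passes its speed limit or range.

ROBOT

A 7-joint arm with a two-finger parallel gripper is mounted at the origin on the work surface. World frame = base frame: x ahead of the robot, y to its left, z up, the work surface at z = 0. Lengths are in m, angles in rad, forces in N, time in s.
With the tool pointing down it reaches from about 0.425 to 0.925 m from the base axis. Payload 6.8 kg.
Tool frame: the origin (TCP) lies where the fingers leave the gripper's body, on its centre line; the fingertips stand 73 mm ahead of it and the grasp point (between the pads) lies 54 mm ahead of it; z points along the fingers, y is the direction in which the jaws open and shut (so a half turn about z gives the same grasp; the last joint's range is limited). The gripper opens to 85 mm and grips with 20 to 120 N. Pads are 22 mm wide; open, the fingers measure 114 mm over their backs; the gripper's body (76 mm by 85 mm) begins 54 mm behind the grasp point. The pads swing forward as they close: fully open they stand 13 mm farther back than shut.
Start: joints at [1.22, 0.477, 0.022, 1.555, -0.011, 1.109, -0.083], TCP at [0.162, -0.655, 0.304] pointing down, gripper open.
Joint ranges: [-2.96, 2.96], [-0.34, 2.1], [-1.41, 1.46], [0.24, 2.44], [-1.37, 4.51], [0.17, 1.92], [-2.96, 2.96]. Speed limits (rad/s): [2.39, 2.39, 3.14, 3.14, 3.14, 3.14, 3.14].

INTERFACE

Orientations are given as a rotation vector (axis times angle).
In Python, from bench import r gives the robot as it stands.
- The arm moves only by the shell command python3 -m handwheel 'ROWS' [FORCE]. ROWS is JSON, a list that holds one entry, the list of rows, each a list of 7 numbers: the shift along the world's x, y, z in m, then the turn, a rotation vector about the world's x, y, z in rad, then the finger opening in m, from 0 to 0.0854. A call has 1 to 10 rows; each row shifts and turns the commanded pose from where the row before left it; what a row does not reach is not made up. A row lasts 1/12 s, in which the tool goes at most 41.7 mm and 7.16 degrees, less where a joint would pass 70% of its speed; a pose out of reach is approached as far as the arm can. A call is refused whole if a number of a shift passes 0.0417 or a number of a turn 0.125, either way. A call with a gripper value outside its range is refused whole. The fingers move at their own pace and stop on an object; FORCE is the grip in N (left out, the last holds). Time passes only in rows, so rows that do not move let the fingers close. It gives the time, the measured TCP pose, the force and the opening at its end, in the units of the state.
- r.get_obs(): the state, without advancing time (a new reading comes with each control period).
- r.grab_frame(name): name is "scene" or "side" or "wrist"; returns (picture, depth): 384x512x3 uint8, red, green, blue; 384x512 float32, m along the optical axis (not along the pixel's ray), 0 where there is no reading.
- r.get_calibration(name): a dict with "vertical_fov" (degrees; the focal length in pixels is half the picture's height over the tangent of half this angle, whatever the lens; pixels are square), "cx", "cy" (the principal point, pixels), "k1" (the pictures are not rectified: a ray, as slopes to the right and down, at radius r is drawn at 1 + k1 r^2 times it, then the intrinsics apply), "R" (3x3) and "t" (3): a world point X has camera coordinates R X + t; the wrist camera has in their place "T_tool_cam" (4x4, takes a point from camera to tool coordinates, whose origin is the TCP and whose axes are the flange's). Camera axes: x right, y down, z forward; pixel columns grow to the right and rows downward; lengths in m; the calibration is good to about 2 mm. A picture is of the moment at which its call begins: read the wrist's pose just before it. get_calibration takes no time and is no camera call.
- r.hand_in(): hands the job in, once; it reports no verdict.
Trained networks look in the newest picture that a camera, given by its name, has taken for a name from the list of things; names that differ only in an ending like _2 or _b are one class to them, and where a whole thing is asked for, a point or a joint stands for the part that bears it (a point fixed in the world has none). Each returns a list of dicts, best first, with "p" (0 to 1); they miss things now and then, are a little off and sometimes report something else, mostly with a low value. They report only what shows in the picture. A call takes as long as a camera call. They do not tell look-alikes from the thing itself.
- r.masks_of(label, camera): "pixels" (384x512 bool, what is visible of it) and "at" ([column, row] in pixels, amid what is visible of it).
The state is a dict: "clock": time; "joints": joint angles; "qvel": joint speeds; "tau": joint torques, N m; "tcp_pos": TCP position; "orientation": TCP orientation; "contact_force": force on the tool from outside, world axes, zero at the start; "moment": the same for the moment, N m; "grip_width": finger opening in m.
Only numpy, scipy, OpenCV 4.12 (cv2) and the standard library are available. Lean on these libraries where they do the work, as an engineer would, in place of code of your own. Each camera call takes 0.05 s, during which the arm holds its last target.

## Working session

There is one attempt and no reset: what is moved stays moved. The work goes in short steps, Python scripts to look and compute and a shell command to move; the robot and the scene stay as the last step left them, time stands still between calls to the robot, and variables do not carry over. Pictures are saved under pics/ and viewed, and the job is handed in when it is done.

```bash
mkdir -p pics
cat > h.py <<'E'
import numpy as np, cv2
from bench import r
def snap(cam,fn):
    o=r.get_obs(); im,d=r.grab_frame(cam); cv2.imwrite('pics/'+fn,im[:,:,::-1].copy()); return o,im,d
def pts(cam,d,o=None):
    from scipy.spatial.transform import Rotation as R
    c=r.get_calibration(cam); H,W=d.shape
    f=H/2/np.tan(np.radians(c['vertical_fov'])/2)
    K=np.array([[f,0,c['cx']],[0,f,c['cy']],[0,0,1.]])
    u,v=np.meshgrid(np.arange(W),np.arange(H))
    p=np.stack([u,v],-1).reshape(-1,1,2).astype(float)
    q=cv2.undistortPoints(p,K,np.array([c['k1'],0,0,0.])).reshape(H,W,2)
    P=np.dstack([q[...,0]*d,q[...,1]*d,d]).reshape(-1,3).astype(float)
    if 'R' in c: X=(P-np.array(c['t']))@np.array(c['R'])
    else:
        T=np.array(c['T_tool_cam']); P=P@T[:3,:3].T+T[:3,3]
        X=P@R.from_rotvec(o['orientation']).as_matrix().T+np.array(o['tcp_pos'])
    X=X.reshape(H,W,3); X[d==0]=np.nan; return X
E
python3 - <<'E'
from h import *
print(r.get_obs())
for c in('scene','side'):
    o,im,d=snap(c,c+'0.png')
    X=pts(c,d,o); np.save(c+'0.npy',X)
    for l in('can_center','plate'):
        for m in r.masks_of(l,c):
            Y=X[m['pixels']]; print(c,l,round(m['p'],2),m['at'],np.nanmedian(Y,0).round(3),np.nanpercentile(Y,2,0).round(3),np.nanpercentile(Y,98,0).round(3), np.median(im[m['pixels']],0))
E
```

```text
{'clock': 0.0, 'joints': array([ 1.21990679,  0.4777687 ,  0.02236662,  1.55648515, -0.01151206,
        1.10931858, -0.08309421]), 'qvel': array([ 5.24271838e-04,  7.91832662e-06,  3.20112840e-04,  1.04946379e-03,
        7.78992318e-04,  2.42908793e-05, -1.44380737e-03]), 'tau': array([-2.02699408e-05, -5.96443391e+01,  1.60800867e+00, -2.81196338e+01,
        1.24495814e-02,  9.18635807e-03,  1.18460378e-06]), 'tcp_pos': array([ 0.16214244, -0.65474121,  0.30293296]), 'orientation': array([-3.11667080e+00, -3.80213577e-01,  5.67358793e-04]), 'contact_force': array([ 0.41165921, -0.18664809,  1.2793047 ]), 'moment': array([-0.02317752,  0.05884176,  0.02488183]), 'grip_width': 0.08552988309927988}
scene can_center 0.92 [261.9, 236.3] [0.607 0.1   0.068] [0.534 0.064 0.015] [0.644 0.134 0.077] [120. 124. 124.]
scene can_center 0.85 [284.1, 201.6] [0.45  0.148 0.065] [0.386 0.09  0.008] [0.489 0.198 0.077] [157. 140.  53.]
scene can_center 0.7 [335.7, 164.0] [0.248 0.291 0.084] [0.152 0.214 0.005] [0.302 0.369 0.105] [ 39. 103. 101.]
scene plate 0.58 [222.7, 240.9] [ 0.611 -0.024  0.004] [ 0.518 -0.083 -0.   ] [0.693 0.034 0.007] [151. 158. 157.]
side can_center 0.97 [261.7, 265.2] [0.192 0.314 0.092] [0.124 0.249 0.039] [0.266 0.374 0.108] [ 47.  129.  123.5]
side can_center 0.92 [212.4, 190.1] [0.565 0.116 0.057] [0.524 0.059 0.01 ] [0.634 0.139 0.075] [ 94. 100.  97.]
side can_center 0.9 [102.8, 240.3] [0.641 0.527 0.079] [0.593 0.431 0.007] [0.723 0.591 0.099] [103. 108. 108.]
side can_center 0.7 [233.7, 216.6] [0.411 0.159 0.059] [0.366 0.094 0.002] [0.511 0.202 0.076] [148. 138.  48.]
side plate 0.65 [233.0, 182.7] [ 0.587 -0.033  0.002] [ 0.515 -0.084 -0.002] [0.689 0.013 0.006] [148. 157. 154.]
```

View pics/scene0.png

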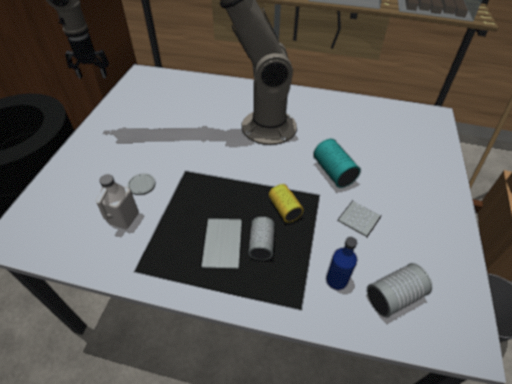

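View pics/side0.png

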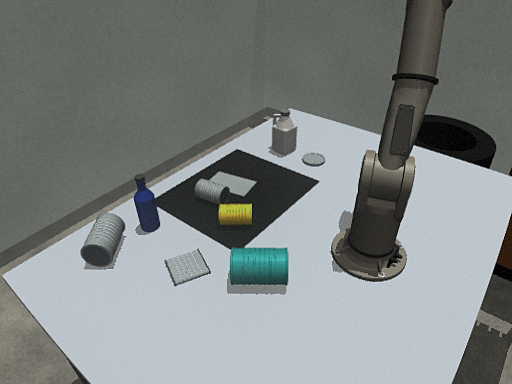

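```bash
cat >> h.py <<'E'
def measure(cam,X,im,box=None):
    """can: upper-surface points near; fit axis by cylinder fit"""
    from scipy.optimize import least_squares
    out={}
    for l in('can_center','plate'):
        for m in r.masks_of(l,cam):
            Y=X[cv2.erode(m['pixels'].astype(np.uint8),np.ones((3,3)))>0]; Y=Y[~np.isnan(Y[:,0])]
            md=np.median(Y,0)
            if l=='can_center':
                if not(0.5<md[0]<0.72 and -0.25<md[1]<0.25): continue
                Y=Y[(Y[:,2]>0.025)&(Y[:,2]<0.085)]
                # y axis line: y=a+b*(x-x0), z=zc ; radius .037
                x0=np.median(Y[:,0])
                f=lambda p:np.hypot((Y[:,1]-p[0]-p[1]*(Y[:,0]-x0))*np.cos(np.arctan(p[1])),Y[:,2]-p[2])-0.037
                s=least_squares(f,[md[1],0,0.04],loss='soft_l1',f_scale=0.002)
                lo,hi=np.percentile(Y[:,0],[0.5,99.5])
                xm=(lo+hi)/2
                print(cam,'CAN n',len(Y),'x',lo.round(4),hi.round(4),'y at mid',(s.x[0]+s.x[1]*(xm-x0)).round(4),'slope',s.x[1].round(4),'z',s.x[2].round(4),'rms',np.sqrt(np.mean(s.fun**2)).round(4))
            else:
                rect=cv2.minAreaRect(Y[abs(Y[:,2]-.004)<.012][:,:2].astype(np.float32)*1000)
                print(cam,'PLATE',m['p'],rect,'z',md[2].round(4)); print(cv2.boxPoints(rect).round(1).tolist())
E
python3 - <<'E'
from h import *
for c in('scene','side'):
    o,im,d=snap(c,c+'1.png'); measure(c,pts(c,d,o),im)
E
```

```text
scene CAN n 744 x 0.5385 0.6449 y at mid 0.0987 slope 0.1537 z 0.0379 rms 0.0083
scene PLATE 0.8 ((604.888427734375, -24.788253784179688), (176.5675811767578, 104.9046401977539), 11.502296447753906) z 0.0035
[[507.8999938964844, 9.0], [528.7999877929688, -93.80000305175781], [701.9000244140625, -58.599998474121094], [680.9000244140625, 44.20000076293945]]
side PLATE 0.97 ((600.1781005859375, -25.373382568359375), (173.4099578857422, 99.41197967529297), 9.5231294631958) z 0.0021
[[506.3999938964844, 9.300000190734863], [522.9000244140625, -88.69999694824219], [693.9000244140625, -60.0], [677.5, 38.0]]
```

The scene view shows the grey target can at px (262,240), right of the plate at (222,243). The yellow can (287,203) and turquoise can (337,163) are decoys, and so is the larger grey can (400,290). I'll move over the target with the gripper shut and measure with the wrist camera.

```bash
python3 -m handwheel '[[[0.02,0.034,0.008,0,0,0,0],[0.021,0.034,0.008,0,0,0,0],[0.021,0.034,0.008,0,0,0,0],[0.021,0.034,0.008,0,0,0,0],[0.021,0.034,0.008,0,0,0,0],[0.021,0.034,0,0,0,0,0],[0.021,0.034,0,0,0,0,0],[0.021,0.034,0,0,0,0,0],[0.021,0.034,0,0,0,0,0],[0.021,0.034,0,0,0,0,0]]]' 40
python3 -m handwheel '[[[0.021,0.034,0,0,0,0,0],[0.021,0.034,0,0,0,0,0],[0.021,0.034,0,0,0,0,0],[0.021,0.034,0,0,0,0,0],[0.021,0.034,0,0,0,0,0],[0.021,0.034,0,0,0,0,0],[0.021,0.034,0,0,0,0,0],[0.021,0.034,0,0,0,0,0],[0.021,0.034,0,0,0,0,0],[0,0,0,0,0,0,0]]]'
python3 - <<'E'
from h import *
print(r.get_calibration('wrist'))
o,im,d=snap('wrist','w1.png'); X=pts('wrist',d,o); measure('wrist',X,im)
print(o)
E
```

```text
clock: 1.43
tcp_pos: [0.3719, -0.3135, 0.3443]
orientation: [3.118, 0.38, 0.001]
contact_force: [1.4, -0.4, -0.1]
grip_width: 0.0001
clock: 2.27
tcp_pos: [0.5629, -0.0003, 0.3444]
orientation: [-3.112, -0.396, -0.006]
contact_force: [0.3, 0.9, 0.5]
grip_width: -0.0001
{'vertical_fov': 60.21679179552748, 'cx': 257.1822402196742, 'cy': 192.5064751458484, 'k1': -0.015379987075979554, 'T_tool_cam': array([[-1.04975794e-04, -9.58791775e-01, -2.84109701e-01,
         7.17746558e-02],
       [ 9.99999779e-01,  8.59362458e-05, -6.59501370e-04,
         2.07651695e-04],
       [ 6.56739810e-04, -2.84109707e-01,  9.58791553e-01,
        -7.01471029e-02],
       [ 0.00000000e+00,  0.00000000e+00,  0.00000000e+00,
         1.00000000e+00]])}
wrist CAN n 6863 x 0.531 0.6411 y at mid 0.0985 slope 0.1559 z 0.0386 rms 0.0008
wrist PLATE 0.67 ((604.6129150390625, -24.927085876464844), (178.05702209472656, 109.07450866699219), 11.745461463928223) z 0.0037
[[506.29998779296875, 10.300000190734863], [528.5999755859375, -96.4000015258789], [702.9000244140625, -60.20000076293945], [680.7000122070312, 46.599998474121094]]
{'clock': 2.2667, 'joints': array([ 0.2514911 ,  0.2885247 , -0.43943529,  1.757993  ,  0.12961684,
        1.12067384, -1.54561679]), 'qvel': array([ 0.06111173, -0.04205891,  0.07118983,  0.06322691,  0.00416824,
        0.01908567,  0.10587684]), 'tau': array([  1.92922778, -43.26950669,  -0.3980297 , -27.85526276,
         0.69997106,   0.17368421,  -1.02133121]), 'tcp_pos': array([ 5.62916770e-01, -3.12123711e-04,  3.44411076e-01]), 'orientation': array([-3.11159662, -0.39618464, -0.00561153]), 'contact_force': array([0.29947161, 0.91431868, 0.53053695]), 'moment': array([ 0.05167494, -0.03430109, -0.03011939]), 'grip_width': -0.00013404021149702658}
```

View pics/w1.png

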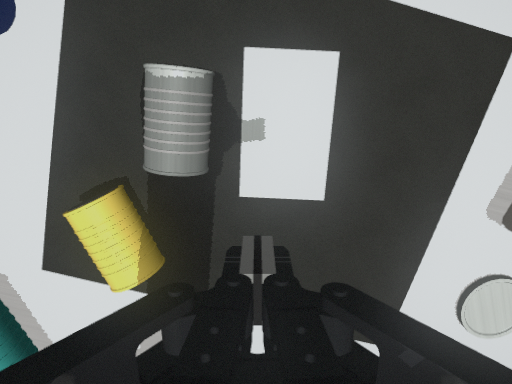

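Run:
```python
from h import *
im=cv2.imread('pics/w1.png')
o,im,d=snap('wrist','w2.png'); X=pts('wrist',d,o)
print(o['tcp_pos'])
# plate minarea rect from colour: bright low points near plate
z=X[...,2]; g=im.max(2)
m=(abs(z-.0036)<.006)&(g>80)&(X[...,0]>.48)&(X[...,0]<.72)&(X[...,1]<.06)&(X[...,1]>-.12)
m=cv2.morphologyEx(m.astype(np.uint8),cv2.MORPH_OPEN,np.ones((5,5)))>0
Y=X[m][:,:2].astype(np.float32)*1000
print(m.sum(),cv2.minAreaRect(Y)); measure('wrist',X,im)
# gripper points
w=(z>.2)
print(w.sum()); 
if w.sum(): print(np.nanpercentile(X[w],[1,99],axis=0), (np.argwhere(w).min(0),np.argwhere(w).max(0)))
```

```text
[ 0.56019268 -0.00923299  0.34368639]
13998 ((604.0237426757812, -24.596237182617188), (182.64630126953125, 112.56742095947266), 11.803263664245605)
wrist PLATE 0.68 ((604.112060546875, -25.44428253173828), (179.33505249023438, 108.43538665771484), 11.956130981445312) z 0.0037
[[505.20001220703125, 9.0], [527.5999755859375, -97.0999984741211], [703.0999755859375, -59.900001525878906], [680.5999755859375, 46.20000076293945]]
38443
[[ 0.54439193 -0.05882356  0.2837142 ]
 [ 0.58446689  0.04590776  0.36129563]] (array([236,   0]), array([383, 511]))
```

The wrist view agrees with the scene view. The can is centred at (0.586, 0.0985) with its axis at 8.9°, and the plate is at (0.604, -0.025) at 11.8°. I'll approach just behind the top of the can, then touch lightly.

```bash
python3 -m handwheel '[[[0.01,0.035,0,0,0,-0.018,0],[0.01,0.035,-0.01,0,0,-0.018,0],[0.004,0.035,-0.02,0,0,0,0],[0,0.012,-0.037,0,0,0,0],[0,0,-0.04,0,0,0,0],[0,0,-0.04,0,0,0,0],[0,0,-0.03,0,0,0,0],[0,0,-0.01,0,0,0,0],[0,0,0,0,0,0,0],[0,0,0,0,0,0,0]]]'
python3 - <<'E'
from h import *
o=r.get_obs(); print(o['tcp_pos'],o['orientation'],o['contact_force'])
o,im,d=snap('wrist','w3.png'); measure('wrist',pts('wrist',d,o),im)
E
```

```text
clock: 3.4
tcp_pos: [0.5849, 0.1072, 0.158]
orientation: [3.125, 0.322, 0.001]
contact_force: [-0.8, 0.7, 0.8]
grip_width: 0.0001
[0.58494409 0.10716831 0.15796699] [3.12490588e+00 3.22243687e-01 1.41324563e-03] [-0.83565034  0.72829867  0.80076865]
wrist CAN n 16022 x 0.5466 0.6433 y at mid 0.0993 slope 0.1538 z 0.0384 rms 0.0041
wrist PLATE 0.89 ((603.5946655273438, -24.695350646972656), (179.5504150390625, 110.48190307617188), 11.82005500793457) z 0.0037
[[504.3999938964844, 11.0], [527.0, -97.19999694824219], [702.7999877929688, -60.400001525878906], [680.2000122070312, 47.79999923706055]]
```

View pics/w3.png

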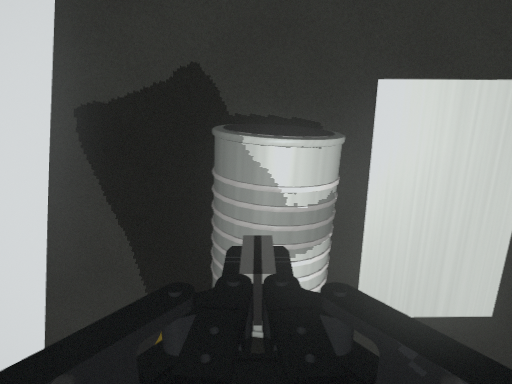

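The can is undisturbed at (270,210) px and the tip sits above its near side. Now I'll touch down gently.

```bash
python3 -m handwheel '[[[0,0,-0.003,0,0,0,0],[0,0,-0.003,0,0,0,0],[0,0,-0.002,0,0,0,0],[0,0,0,0,0,0,0]]]'
```

```text
clock: 3.88
tcp_pos: [0.5846, 0.108, 0.1495]
orientation: [-3.125, -0.324, -0.001]
contact_force: [-0.9, 0.3, 3.8]
grip_width: 0.0001
```

```bash
python3 -m handwheel '[[[0,-0.002,-0.001,0,0,0,0],[0.001,-0.005,0,0,0,0,0],[0.001,-0.008,0,0,0,0,0],[0.001,-0.008,0,0,0,0,0],[0.002,-0.008,0,0,0,0,0],[0.001,-0.007,0,0,0,0,0],[0.001,-0.004,0,0,0,0,0],[0,-0.002,0,0,0,0,0],[0,0,0,0,0,0,0],[0,0,0,0,0,0,0]]]'
python3 - <<'E'
from h import *
o,im,d=snap('wrist','w4.png'); measure('wrist',pts('wrist',d,o),im); print(o['contact_force'])
E
python3 -m handwheel '[[[0,0,0.015,0,0,0,0],[0,0,0.005,0,0,0,0]]]'
python3 - <<'E'
from h import *
o,im,d=snap('wrist','w5.png'); measure('wrist',pts('wrist',d,o),im); print(o['contact_force'],o['tcp_pos'])
E
```

```text
clock: 4.72
tcp_pos: [0.5916, 0.0633, 0.1488]
orientation: [3.124, 0.323, 0.001]
contact_force: [-1.9, -1.5, 7.3]
grip_width: 0.0
wrist CAN n 16999 x 0.5424 0.647 y at mid 0.0766 slope 0.1552 z 0.0385 rms 0.0043
wrist PLATE 0.9 ((604.4383544921875, -24.74767303466797), (179.144775390625, 110.11474609375), 11.743803024291992) z 0.0037
[[505.5, 10.899999618530273], [527.9000244140625, -96.9000015258789], [703.2999877929688, -60.400001525878906], [680.9000244140625, 47.400001525878906]]
[-1.90152089 -1.51009293  7.34739155]
clock: 5.03
tcp_pos: [0.5918, 0.064, 0.1691]
orientation: [-3.125, -0.324, -0.002]
contact_force: [0.0, -0.0, 0.5]
grip_width: 0.0002
wrist CAN n 15323 x 0.5488 0.6468 y at mid 0.0777 slope 0.156 z 0.0385 rms 0.0039
wrist PLATE 0.88 ((604.7119140625, -25.390586853027344), (178.92759704589844, 109.83734130859375), 11.923749923706055) z 0.0037
[[505.79998779296875, 9.899999618530273], [528.5, -97.5999984741211], [703.5999755859375, -60.599998474121094], [680.9000244140625, 46.79999923706055]]
[ 0.03211175 -0.00761886  0.45141851] [0.59178229 0.06397611 0.16912141]
```

View pics/w5.png

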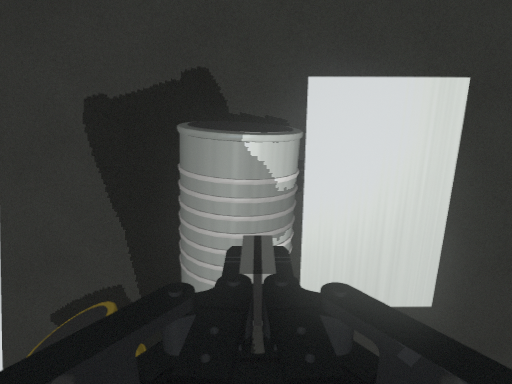

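One stroke gave 44 mm of tip travel and 22 mm of can travel, so there was no slip. The can is 2.9° off parallel, so I'll test a twist while pressing on the top near one end.

```bash
cat >> h.py <<'E'
def rel(o,im,d):
    """can axis in plate frame"""
    from scipy.optimize import least_squares
    X=pts('wrist',d,o); pc=np.array([.6043,-.0250]); a=np.radians(11.8)
    for m in r.masks_of('can_center','wrist'):
        Y=X[cv2.erode(m['pixels'].astype(np.uint8),np.ones((5,5)))>0]; Y=Y[~np.isnan(Y[:,0])]
        md=np.median(Y,0)
        if not(0.52<md[0]<0.72 and -0.25<md[1]<0.25): continue
        Y=Y[(Y[:,2]>0.03)&(Y[:,2]<0.085)]
        D=Y[:,:2]-pc; u=D@[np.cos(a),np.sin(a)]; v=D@[-np.sin(a),np.cos(a)]
        f=lambda p:np.hypot(v-p[0]-p[1]*u,Y[:,2]-p[2])-.037
        s=least_squares(f,[np.median(v),0,.04],loss='cauchy',f_scale=.001)
        g=abs(f(s.x))<.003; hi=np.percentile(u[g],99.7); uc=hi-.0545
        print('plate frame: far end u',hi.round(4),'v at can centre',(s.x[0]+s.x[1]*uc).round(4),'v at u=0',s.x[0].round(4),'yaw deg',np.degrees(s.x[1]).round(2),'inl',g.mean().round(2))
        c=pc+uc*np.array([np.cos(a),np.sin(a)])+(s.x[0]+s.x[1]*uc)*np.array([-np.sin(a),np.cos(a)]); print('can centre world',c.round(4))
    t=np.array(o['tcp_pos'])[:2]-pc; print('tcp',o['tcp_pos'].round(4),'tcp u,v',(t@[np.cos(a),np.sin(a)]).round(4),(t@[-np.sin(a),np.cos(a)]).round(4),'F',o['contact_force'].round(1),'clock',o['clock'])
E
python3 - <<'E'
from h import *
o,im,d=snap('wrist','w6.png'); rel(o,im,d)
E
python3 -m handwheel '[[[-0.021,0.003,0,0,0,-0.025,0],[-0.02,0.0035,0,0,0,-0.025,0],[0,0,-0.015,0,0,0,0],[0,0,-0.005,0,0,0,0],[0,0,-0.003,0,0,0,0],[0,0,0,0,0,0,0]]]'
python3 -m handwheel '[[[0,0,0,0,0,0.03,0],[0,0,0,0,0,0.03,0],[0,0,0,0,0,0.03,0],[0,0,0,0,0,0.03,0],[0,0,0,0,0,0,0],[0,0,0,0,0,0,0]]]'
python3 -m handwheel '[[[0,0,0.02,0,0,0,0],[0,0,0.01,0,0,0,0],[0,0,0,0,0,0,0]]]'
python3 - <<'E'
from h import *
o,im,d=snap('wrist','w7.png'); rel(o,im,d)
E
```

```text
plate frame: far end u 0.0608 v at can centre 0.1023 v at u=0 0.1027 yaw deg -3.0 inl 0.95
can centre world [0.5896 0.0765]
tcp [0.5916 0.0639 0.1682] tcp u,v 0.0057 0.0896 F [-0.1  0.3 -0.5] clock 5.1833
clock: 5.78
tcp_pos: [0.5485, 0.0709, 0.1491]
orientation: [3.129, 0.246, -0.007]
contact_force: [-24.5, -3.5, 57.6]
grip_width: 0.0002
clock: 6.28
tcp_pos: [0.5525, 0.0713, 0.1493]
orientation: [3.111, 0.433, 0.008]
contact_force: [-10.0, -1.8, 40.6]
grip_width: 0.0002
clock: 6.53
tcp_pos: [0.5516, 0.0705, 0.1766]
orientation: [-3.112, -0.433, -0.006]
contact_force: [-0.0, 0.4, 0.2]
grip_width: -0.0001
plate frame: far end u 0.0594 v at can centre 0.1021 v at u=0 0.1024 yaw deg -3.09 inl 1.0
can centre world [0.5882 0.076 ]
tcp [0.5516 0.0705 0.1766] tcp u,v -0.032 0.1042 F [-0.   0.4  0.2] clock 6.5333
```

Pressing 40 N and twisting in place only slipped on the can, and the force was higher than I want (stiffness about 20 N/mm). I'll try once more at the very end, lighter, where the other end carries almost no load.

```bash
python3 -m handwheel '[[[-0.0165,-0.0026,0,0,0,-0.06,0],[0,0,-0.01,0,0,-0.06,0],[0,0,-0.01,0,0,-0.04,0],[0,0,-0.006,0,0,0,0],[0,0,-0.002,0,0,0,0],[0,0,0,0,0,0,0]]]'
python3 -m handwheel '[[[0,0,0,0,0,0.04,0],[0,0,0,0,0,0.04,0],[0,0,0,0,0,0.04,0],[0,0,0,0,0,0.04,0],[0,0,0,0,0,0.04,0],[0,0,0,0,0,0,0]]]'
python3 -m handwheel '[[[0,0,0.02,0,0,0,0],[0,0,0.01,0,0,0,0],[0,0,0,0,0,0,0]]]'
python3 - <<'E'
from h import *
o,im,d=snap('wrist','w8.png'); rel(o,im,d)
E
```

```text
clock: 7.13
tcp_pos: [0.5327, 0.0679, 0.1489]
orientation: [3.134, 0.185, -0.005]
contact_force: [-15.7, -2.1, 39.0]
grip_width: 0.0003
clock: 7.63
tcp_pos: [0.5352, 0.0683, 0.1492]
orientation: [3.101, 0.5, 0.005]
contact_force: [-5.7, -1.2, 29.5]
grip_width: -0.0001
clock: 7.88
tcp_pos: [0.5347, 0.0679, 0.178]
orientation: [-3.102, -0.496, -0.004]
contact_force: [0.1, -0.1, -1.6]
grip_width: -0.0003
plate frame: far end u 0.0586 v at can centre 0.1029 v at u=0 0.1031 yaw deg -3.02 inl 1.0
can centre world [0.5873 0.0766]
tcp [0.5347 0.0679 0.178 ] tcp u,v -0.0491 0.1051 F [ 0.1 -0.1 -1.6] clock 7.8833
```

Still no yaw: a shut tip behaves like a point. I'll spread the fingers along the can's axis instead, one fingertip on the top near each end. That gives control of the heading and a longer contact patch. First I'll check where the bottle is.

```bash
python3 - <<'E'
from h import *
o,im,d=snap('scene','s2.png'); X=pts('scene',d,o)
for l in('bottle','jug','lid','flat_can'):
    for m in r.masks_of(l,'scene')[:1]: print(l,m['p'],np.nanmedian(X[m['pixels']],0).round(3))
E
python3 -m handwheel '[[[0.01,0.002,0.02,0,0,0.117,0.0854],[0.01,0.002,0.02,0,0,0.117,0.0854],[0.01,0.002,0,0,0,0.117,0.0854],[0.01,0.002,0,0,0,0.117,0.0854],[0.01,0,0,0,0,0.117,0.0854],[0.002,0,0,0,0,0.117,0.0854],[0,0,0,0,0,0.117,0.0854],[0,0,0,0,0,0.117,0.0854],[0,0,0,0,0,0.117,0.0854],[0,0,0,0,0,0.117,0.0854]]]'
python3 -m handwheel '[[[0,0.01,0,0,0,0.117,0.0854],[0,0.004,0,0,0,0.117,0.0854],[0,0,0,0,0,0,0.0854],[0,0,0,0,0,0,0.0854]]]'
python3 - <<'E'
from h import *
o,im,d=snap('wrist','w9.png'); rel(o,im,d); print(o['orientation'],o['joints'].round(2))
E
```

```text
bottle 0.69 [0.676 0.336 0.127]
jug 0.76 [ 0.616 -0.356  0.116]
lid 0.83 [ 0.44  -0.379  0.008]
flat_can 0.71 [0.414 0.397 0.012]
clock: 9.07
tcp_pos: [0.5856, 0.0756, 0.2163]
orientation: [-2.306, -2.132, 0.001]
contact_force: [-0.1, -0.9, 0.1]
grip_width: 0.0854
clock: 9.4
tcp_pos: [0.5856, 0.0896, 0.2163]
orientation: [-2.052, -2.378, 0.001]
contact_force: [-0.1, 0.9, 0.1]
grip_width: 0.0858
plate frame: far end u 0.0585 v at can centre 0.1026 v at u=0 0.1028 yaw deg -3.1 inl 1.0
can centre world [0.5873 0.0763]
tcp [0.5856 0.0896 0.2163] tcp u,v 0.0051 0.116 F [-0.1  0.9  0.1] clock 9.4
[-2.05178655e+00 -2.37780326e+00  6.01073267e-04] [ 0.33  0.56 -0.79  1.8   0.47  0.98 -0.51]
```

View pics/w9.png

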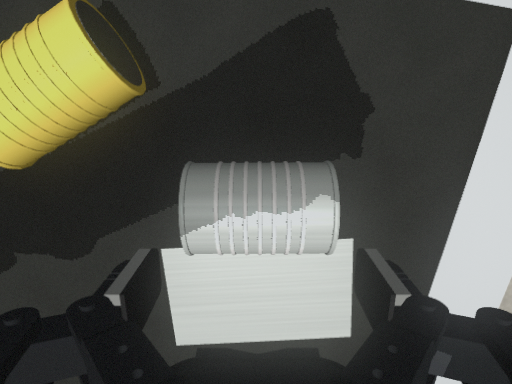

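```bash
python3 -m handwheel '[[[0.002,-0.013,-0.02,0,0,0,0.08],[0,0,-0.03,0,0,0,0.08],[0,0,-0.02,0,0,0,0.08],[0,0,-0.003,0,0,0,0.08],[0,0,0,0,0,0,0.08],[0,0,0,0,0,0,0.08]]]'
python3 -m handwheel '[[[0,0,-0.0015,0,0,0,0.08],[0,0,0,0,0,0,0.08]]]'
python3 -m handwheel '[[[0,0,-0.0015,0,0,0,0.08],[0,0,0,0,0,0,0.08]]]'
python3 - <<'E'
from h import *
o,im,d=snap('wrist','w10.png'); rel(o,im,d); print(o['orientation'],o['grip_width'],o['moment'])
E
```

```text
clock: 10.0
tcp_pos: [0.5883, 0.077, 0.1449]
orientation: [2.049, 2.38, 0.001]
contact_force: [0.1, 0.0, 0.2]
grip_width: 0.0798
clock: 10.17
tcp_pos: [0.5885, 0.077, 0.1437]
orientation: [2.048, 2.38, 0.003]
contact_force: [0.1, -0.4, 0.2]
grip_width: 0.0803
clock: 10.33
tcp_pos: [0.588, 0.0767, 0.1414]
orientation: [2.049, 2.381, 0.001]
contact_force: [-0.4, -0.2, -0.7]
grip_width: 0.0803
plate frame: far end u 0.0586 v at can centre 0.1024 v at u=0 0.1027 yaw deg -3.13 inl 1.0
can centre world [0.5873 0.0761]
tcp [0.588  0.0767 0.1414] tcp u,v 0.0049 0.1029 F [-0.4 -0.2 -0.7] clock 10.3333
[2.04859875e+00 2.38084683e+00 8.45267608e-04] 0.08029871778805604 [-0.00572417 -0.03633542 -0.00603918]
```

View pics/w10.png

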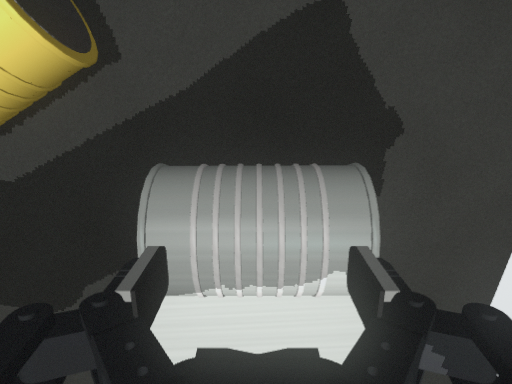

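Both fingertips are above the top, at about (150,270) and (370,270) px, inside the can's ends. I'll lower them in small steps.

```bash
python3 -m handwheel '[[[0,0,-0.002,0,0,0,0.08],[0,0,0,0,0,0,0.08]]]'
python3 -m handwheel '[[[0,0,-0.0015,0,0,0,0.08],[0,0,0,0,0,0,0.08]]]'
```

```text
clock: 10.6
tcp_pos: [0.5878, 0.0766, 0.1387]
orientation: [-2.049, -2.382, 0.0]
contact_force: [-0.0, 0.7, -0.3]
grip_width: 0.0802
clock: 10.77
tcp_pos: [0.5878, 0.0773, 0.1385]
orientation: [2.048, 2.382, 0.0]
contact_force: [-3.3, -0.1, 11.1]
grip_width: 0.0798
```

```bash
python3 -m handwheel '[[[0,0,0,0,0,0.02,0.08],[0,0,0,0,0,0.02,0.08],[0,0,0,0,0,0.02,0.08],[0,0,0,0,0,0,0.08]]]'
python3 - <<'E'
from h import *
o,im,d=snap('wrist','w11.png'); rel(o,im,d); print(o['orientation'],o['moment'])
E
```

```text
clock: 11.1
tcp_pos: [0.5886, 0.0771, 0.1386]
orientation: [1.975, 2.442, 0.002]
contact_force: [-1.6, 0.5, 8.0]
grip_width: 0.0799
plate frame: far end u 0.0584 v at can centre 0.1025 v at u=0 0.1025 yaw deg 0.47 inl 1.0
can centre world [0.5872 0.0762]
tcp [0.5886 0.0771 0.1386] tcp u,v 0.0055 0.1032 F [-1.6  0.5  8. ] clock 11.1
[1.97466046e+00 2.44191692e+00 2.31884413e-03] [-0.10171415  0.30927172  0.08290541]
```

The spread fingers stick: the yaw went from -3.1° to +0.5°. Now a short stroke toward the plate.

```bash
python3 -m handwheel '[[[0.0005,-0.0025,0,0,0,0,0.08],[0.001,-0.005,0,0,0,0,0.08],[0.001,-0.0055,0,0,0,0,0.08],[0.001,-0.004,0,0,0,0,0.08],[0.0005,-0.0025,0,0,0,0,0.08],[0,0,0,0,0,0,0.08],[0,0,0,0,0,0,0.08]]]'
python3 - <<'E'
from h import *
o,im,d=snap('wrist','w12.png'); rel(o,im,d)
E
python3 -m handwheel '[[[0,0,0.008,0,0,0,0.08],[-0.004,0.0195,0,0,0,0,0.08],[0,0,0,0,0,0,0.08]]]'
python3 - <<'E'
from h import *
o,im,d=snap('wrist','w13.png'); rel(o,im,d); print(o['orientation'])
E
```

```text
clock: 11.78
tcp_pos: [0.5928, 0.0572, 0.1384]
orientation: [1.976, 2.44, 0.003]
contact_force: [1.3, -0.7, 6.3]
grip_width: 0.0798
tcp [0.5928 0.0572 0.1384] tcp u,v 0.0056 0.0828 F [ 1.3 -0.7  6.3] clock 11.7833
clock: 12.13
tcp_pos: [0.5872, 0.0802, 0.1464]
orientation: [-1.972, -2.444, -0.004]
contact_force: [0.3, 1.4, 0.3]
grip_width: 0.08
plate frame: far end u 0.058 v at can centre 0.0925 v at u=0 0.0924 yaw deg 0.35 inl 1.0
can centre world [0.5888 0.0662]
tcp [0.5872 0.0802 0.1464] tcp u,v 0.0048 0.1065 F [0.3 1.4 0.3] clock 12.1333
[-1.97168418 -2.44431715 -0.00398712]
```

```bash
python3 -m handwheel '[[[0,0,-0.006,0,0,0,0.08],[0,0,-0.002,0,0,0,0.08],[0.0005,-0.0025,0,0,0,0,0.08],[0.001,-0.006,0,0,0,0,0.08],[0.002,-0.008,0,0,0,0,0.08],[0.0015,-0.008,0,0,0,0,0.08],[0.001,-0.006,0,0,0,0,0.08],[0.001,-0.005,0,0,0,0,0.08],[0.001,-0.0025,0,0,0,0,0.08],[0,-0.001,0,0,0,0,0.08]]]'
python3 -m handwheel '[[[0,0,0,0,0,0,0.08],[0,0,0,0,0,0,0.08],[0,0,0.008,0,0,0,0.08],[-0.004,0.0195,0,0,0,0,0.08],[0,0,0,0,0,0,0.08],[0,0,0,0,0,0,0.08]]]'
python3 - <<'E'
from h import *
o,im,d=snap('wrist','w14.png'); rel(o,im,d); print(o['orientation'])
E
```

```text
clock: 13.07
tcp_pos: [0.5968, 0.036, 0.1381]
orientation: [1.978, 2.439, 0.0]
contact_force: [-0.7, -0.3, 9.9]
grip_width: 0.0801
clock: 13.57
tcp_pos: [0.5915, 0.0576, 0.1453]
orientation: [-1.974, -2.443, 0.0]
contact_force: [0.2, -1.3, -0.4]
grip_width: 0.0798
plate frame: far end u 0.0583 v at can centre 0.0724 v at u=0 0.0724 yaw deg 0.34 inl 1.0
can centre world [0.5932 0.0466]
tcp [0.5915 0.0576 0.1453] tcp u,v 0.0043 0.0834 F [ 0.2 -1.3 -0.4] clock 13.5667
[-1.97396485e+00 -2.44342384e+00  4.34453111e-04]
```

The strokes follow the half-distance rule: v is 72.4 mm and yaw is 0.3°. I'll repeat the same stroke.

```bash
python3 -m handwheel '[[[0,0,-0.006,0,0,0,0.08],[0,0,-0.002,0,0,0,0.08],[0.0005,-0.0025,0,0,0,0,0.08],[0.001,-0.006,0,0,0,0,0.08],[0.002,-0.008,0,0,0,0,0.08],[0.0015,-0.008,0,0,0,0,0.08],[0.001,-0.006,0,0,0,0,0.08],[0.001,-0.005,0,0,0,0,0.08],[0.001,-0.0025,0,0,0,0,0.08],[0,-0.001,0,0,0,0,0.08]]]'
python3 -m handwheel '[[[0,0,0,0,0,0,0.08],[0,0,0,0,0,0,0.08],[0,0,0.008,0,0,0,0.08],[-0.004,0.0195,0,0,0,0,0.08],[0,0,0,0,0,0,0.08],[0,0,0,0,0,0,0.08]]]'
python3 - <<'E'
from h import *
o,im,d=snap('wrist','w15.png'); rel(o,im,d)
E
```

```text
clock: 14.5
tcp_pos: [0.6008, 0.0168, 0.1382]
orientation: [1.978, 2.439, 0.0]
contact_force: [-0.0, -0.7, 9.0]
grip_width: 0.0801
clock: 15.0
tcp_pos: [0.5955, 0.0383, 0.1453]
orientation: [-1.974, -2.444, 0.0]
contact_force: [1.0, -0.6, -0.7]
grip_width: 0.0803
plate frame: far end u 0.0585 v at can centre 0.0527 v at u=0 0.0527 yaw deg 0.35 inl 1.0
can centre world [0.5974 0.0274]
tcp [0.5955 0.0383 0.1453] tcp u,v 0.0043 0.0637 F [ 1.  -0.6 -0.7] clock 15.0
```

```bash
python3 -m handwheel '[[[0,0,-0.006,0,0,0,0.08],[0,0,-0.002,0,0,0,0.08],[0.0005,-0.0025,0,0,0,0,0.08],[0.001,-0.006,0,0,0,0,0.08],[0.002,-0.008,0,0,0,0,0.08],[0.0015,-0.008,0,0,0,0,0.08],[0.001,-0.006,0,0,0,0,0.08],[0.001,-0.005,0,0,0,0,0.08],[0.001,-0.0025,0,0,0,0,0.08],[0,-0.001,0,0,0,0,0.08]]]'
python3 -m handwheel '[[[0,0,0,0,0,0,0.08],[0,0,0,0,0,0,0.08],[0,0,0.008,0,0,0,0.08],[-0.004,0.0195,0,0,0,0,0.08],[0,0,0,0,0,0,0.08],[0,0,0,0,0,0,0.08]]]'
python3 - <<'E'
from h import *
o,im,d=snap('wrist','w16.png'); rel(o,im,d)
E
```

```text
clock: 15.93
tcp_pos: [0.6048, -0.0028, 0.1382]
orientation: [1.977, 2.439, 0.0]
contact_force: [-0.4, 0.1, 9.5]
grip_width: 0.0803
clock: 16.43
tcp_pos: [0.5995, 0.0188, 0.1453]
orientation: [-1.974, -2.443, 0.0]
contact_force: [0.1, -1.1, -0.1]
grip_width: 0.0802
plate frame: far end u 0.0584 v at can centre 0.033 v at u=0 0.0329 yaw deg 0.35 inl 1.0
can centre world [0.6013 0.0081]
  return _methods._mean(a, axis=axis, dtype=dtype,
  ret = ret.dtype.type(ret / rcount)
Traceback (most recent call last):
  File "h.py", line 51, in rel
    s=least_squares(f,[np.median(v),0,.04],loss='cauchy',f_scale=.001)
ValueError: Initial guess is outside of provided bounds
```

View pics/w16.png

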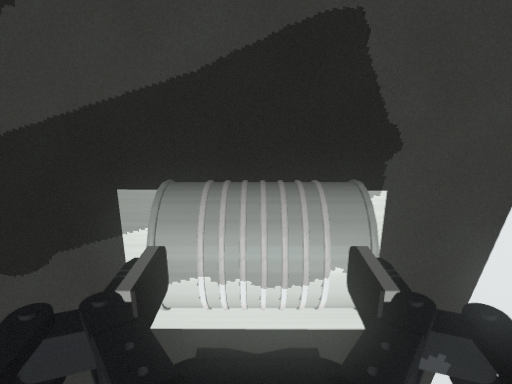

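The can, at (265,245) px, is now entering the plate. At v = 33 mm one more full stroke fits, then a trimmed one.

```bash
python3 -m handwheel '[[[0,0,-0.006,0,0,0,0.08],[0,0,-0.002,0,0,0,0.08],[0.0005,-0.0025,0,0,0,0,0.08],[0.001,-0.006,0,0,0,0,0.08],[0.002,-0.008,0,0,0,0,0.08],[0.0015,-0.008,0,0,0,0,0.08],[0.001,-0.006,0,0,0,0,0.08],[0.001,-0.005,0,0,0,0,0.08],[0.001,-0.0025,0,0,0,0,0.08],[0,-0.001,0,0,0,0,0.08]]]'
python3 -m handwheel '[[[0,0,0,0,0,0,0.08],[0,0,0,0,0,0,0.08],[0,0,0.008,0,0,0,0.08],[-0.004,0.0175,0,0,0,0,0.08],[0,0,0,0,0,0,0.08],[0,0,0,0,0,0,0.08]]]'
sed -i 's/        Y=Y\[(Y\[:,2\]>0.03)&(Y\[:,2\]<0.085)\]/&\n        if len(Y)<500: continue/' h.py
python3 - <<'E'
from h import *
o,im,d=snap('wrist','w17.png'); rel(o,im,d)
E
```

```text
clock: 17.37
tcp_pos: [0.6088, -0.0224, 0.1381]
orientation: [1.978, 2.439, 0.0]
contact_force: [-0.8, -0.1, 8.1]
grip_width: 0.0801
clock: 17.87
tcp_pos: [0.6035, -0.0028, 0.1453]
orientation: [-1.974, -2.443, 0.0]
contact_force: [0.0, -0.2, -0.2]
grip_width: 0.0804
plate frame: far end u 0.059 v at can centre 0.0133 v at u=0 0.0133 yaw deg 0.37 inl 1.0
can centre world [ 0.6059 -0.011 ]
tcp [ 0.6035 -0.0028  0.1453] tcp u,v 0.0038 0.0219 F [ 0.  -0.2 -0.2] clock 17.8667
```

```bash
python3 -m handwheel '[[[0,0,-0.006,0,0,0,0.08],[0,0,-0.002,0,0,0,0.08],[0.0005,-0.002,0,0,0,0,0.08],[0.001,-0.005,0,0,0,0,0.08],[0.0015,-0.007,0,0,0,0,0.08],[0.001,-0.005,0,0,0,0,0.08],[0.001,-0.004,0,0,0,0,0.08],[0.0005,-0.002,0,0,0,0,0.08],[0,-0.001,0,0,0,0,0.08],[0,0,0,0,0,0,0.08]]]'
python3 -m handwheel '[[[0,0,0,0,0,0,0.08],[0,0,0.01,0,0,0,0.08],[0,0,0.03,0,0,0,0.08],[-0.01,0.03,0.04,0,0,0,0.08],[-0.01,0.03,0.04,0,0,0,0.08],[0,0,0.03,0,0,0,0.08],[0,0,0.03,0,0,0,0.08],[0,0,0,0,0,0,0.08],[0,0,0,0,0,0,0.08]]]'
python3 - <<'E'
from h import *
o,im,d=snap('wrist','w18.png'); rel(o,im,d); X=pts('wrist',d,o); measure('wrist',X,im)
E
```

```text
clock: 18.8
tcp_pos: [0.61, -0.0304, 0.1385]
orientation: [1.977, 2.439, -0.0]
contact_force: [-1.9, -1.3, 13.2]
grip_width: 0.0798
clock: 19.55
tcp_pos: [0.5937, 0.0195, 0.3044]
orientation: [1.975, 2.439, 0.003]
contact_force: [0.6, -0.1, 0.3]
grip_width: 0.0796
plate frame: far end u 0.0589 v at can centre 0.0005 v at u=0 0.0005 yaw deg 0.35 inl 1.0
can centre world [ 0.6085 -0.0236]
tcp [0.5937 0.0195 0.3044] tcp u,v -0.0013 0.0457 F [ 0.6 -0.1  0.3] clock 19.55
wrist CAN n 7098 x 0.5531 0.6642 y at mid -0.0235 slope 0.2154 z 0.0385 rms 0.0008
wrist PLATE 0.73 ((604.3526000976562, -23.836463928222656), (178.3622589111328, 109.45818328857422), 11.911551475524902) z 0.0037
[[505.79998779296875, 11.300000190734863], [528.4000244140625, -95.80000305175781], [702.9000244140625, -59.0], [680.2999877929688, 48.099998474121094]]
```

View pics/w18.png

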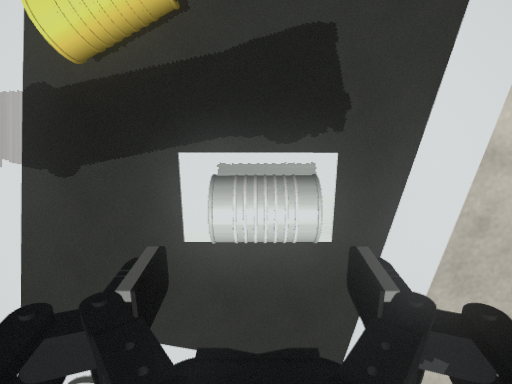

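The can lies along the middle of the plate, within about 1 mm and 0.4°. I'll check independently with the scene camera, then hand in.

Run:
```python
from h import *
o,im,d=snap('scene','s3.png'); X=pts('scene',d,o); measure('scene',X,im)
for l in('bottle','jug','lid','flat_can'):
    for m in r.masks_of(l,'scene')[:1]: print(l,m['p'],np.nanmedian(X[m['pixels']],0).round(3))
o,im,d=snap('wrist','w19.png'); rel(o,im,d)
print(r.hand_in())
```

```text
scene CAN n 778 x 0.5593 0.6718 y at mid -0.0226 slope 0.2192 z 0.038 rms 0.0079
scene PLATE 0.83 ((609.3489379882812, -24.50982666015625), (167.90835571289062, 104.07839965820312), 11.673650741577148) z 0.0034
[[516.5999755859375, 9.5], [537.7000122070312, -92.5], [702.0999755859375, -58.5], [681.0, 43.400001525878906]]
bottle 0.77 [0.675 0.337 0.125]
jug 0.76 [ 0.615 -0.356  0.115]
lid 0.66 [ 0.441 -0.378  0.008]
plate frame: far end u 0.0591 v at can centre 0.0005 v at u=0 0.0005 yaw deg 0.31 inl 1.0
can centre world [ 0.6087 -0.0235]
tcp [0.5929 0.0197 0.3025] tcp u,v -0.002 0.0461 F [-0.  -0.  -1.4] clock 20.1
the job is handed in; nothing more can be done
None
```

I rolled the small grey can onto the plate with fingertip strokes on its top and handed the job in at about 20 s. The final wrist-camera check puts its axis within about 1 mm of the plate's middle line and about 0.3° from parallel. The can's middle is about 4–5 mm from the plate's centre along the long edges. The hand finished about 0.15 m above the can, touching nothing.

- **Strokes:** it took seven strokes, one with the fingers shut and six with them spread along the can's axis. The can moved half as far as the tips each time, with no slip.
- **Heading:** the can started about 3° off parallel. Two tries at turning it with the shut fingers slipped and did nothing, and the first peaked at 57 N on the fingertips. Twisting lightly on its top with the spread fingers (about 10 N) corrected it.
- **Bystanders:** bottle, jug and lid read within 1 mm of an earlier scene picture taken part-way through. The network missed the flattened can in the last picture, so I did not recheck it, but the arm never went near it.
- **Scene camera:** its coarser, noisier measurement (8 mm scatter in the can fit) agrees on position to within a few millimetres and gives the can's heading within about 1° of the plate's.

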